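Stand a laptop battery on edge in the bench tester

TASK

Tip the flat laptop battery pack upright against the front wall of the white tester, so that it stands on its brass contact edge on the bench with its labelled top face flat against the wall. Then slide the red-knobbed retainer all the way across in front of it so that it cannot fall back, and let go. Do not knock the bottle, screwdriver or parts tray about.

Things in the scene. Friction and masses are not known exactly. Their poses are not given: they have to be found in the camera images.
- pack_mid (a point): Centre of the loose black battery pack, a slab 110 (x) x 100 (y) x 16 mm (z), 0.18 to 0.29 kg. Starts flat on the bench, centre 8 mm up; x points to the square brass-contact edge, 10 to 35 mm from the tester's wall and up to 0.15 rad askew; z comes out of the face with label and orange stripe. Too wide to grasp flat. Upright: x straight down, centre 55 mm up, 8 mm before the wall; it then stands by itself.
- pack_bevel (a point): Middle of the bevel under the pack's rubber edge, the edge along the orange stripe, far from the tester: pack x = -51 mm, 4 mm above the underside; axes as the pack's. The edge is grippy: its upper 8 mm is an upright face, its lower 8 mm slopes in by 8 mm. Tips near the bench, pressed on it, raise it by friction; as it tips, the pack's contact edge slides down the slick wall and up to 16 mm out.
- tester: White bench tester, fixed to the bench, 290 mm wide (y), 100 mm deep, 90 mm high, its front wall 115 mm high and 12 mm thick. Origin: foot of its flat upright front wall, mid-width, at bench height. The wall is the plane x = 0 of this frame and faces -x, towards the battery; y runs along the wall, z up. The housing extends from x = 0 to +100 mm.
- retainer (a joint): Position in m of the sliding retainer along the tester's +y. 0: parked at the tester's -y end (y = -110 mm), clear of the battery; 0.11: fully across, at mid-width, against its stop. It starts between 0 and 0.015. About 1.5 N moves it and it stays where it is left.
- retainer_grip (a point): Middle of the retainer's upright red knob, 166 mm above the bench, at tester x = +8 mm, y = -110 mm + joint value; axes as the tester's. The knob is 20 mm (x) by 22 mm (y), 45 mm tall (143 to 188 mm up). Below it an arm, 133 to 143 mm up, passes over the wall and over an upright battery (110 mm high) to the leg in front.
- retainer_leg (a point): Lower end of the retainer's leg, 70 mm up, at tester x = -25 mm, y as the knob's; axes as the tester's. The leg hangs in front of the wall: 22 mm wide, x = -22 to -28 mm, 70 to 143 mm up, with a flared lead-in on its +y side (to 25 mm from its middle, out to x = -38 mm). An upright battery passes behind it with 6 mm to spare.
- bottle: Clear bottle with red cap, 64 mm across, 160 mm high, loose bystander; origin at its foot.
- driver: Screwdriver, 170 mm long, lying on the bench, loose bystander; it lies along its x, origin at the middle of its underside.
- tray: Blue parts tray 100 x 140 x 25 mm, loose bystander; origin at the middle of its underside.
Things that resemble listed ones, but are neither listed nor needed, are in the scene too. What is meant by the part that bears pack_mid is not green or turquoise, and is the larger of those in its own colour.

How it is judged:
On the way:
1. the battery stands upright, contact edge down, flat against the tester's wall, before the retainer is brought across (retainer below 0.04) (angle between pack_mid's own x axis and vertical above 3 rad and x of pack_mid in the frame of tester between -0.018 and 0 m and y of pack_mid in the frame of tester between -0.04 and 0.04 m and height (world z) of pack_mid below 0.062 m and value of joint retainer below 0.04 m), for 0.2 s.
At the end, for the whole second after the job is handed in: The battery stands on the bench on its contact edge (x axis within 8 degrees of straight down, centre less than 62 mm up), its centre less than 18 mm in front of the wall and within 40 mm of the tester's mid-width, and the retainer is across (joint above 0.095 of 0.11) (angle between pack_mid's own x axis and vertical above 3 rad and x of pack_mid in the frame of tester between -0.018 and 0 m and y of pack_mid in the frame of tester between -0.04 and 0.04 m and height (world z) of pack_mid below 0.062 m and value of joint retainer above 0.095 m); the robot touches nothing.
It fails at once if the bottle is moved by more than 30 mm (distance of bottle from where it was at the start of the episode above 0.03 m).
It fails at once if the screwdriver is moved by more than 30 mm (distance of driver from where it was at the start of the episode above 0.03 m).
It fails at once if the parts tray is moved by more than 30 mm (distance of tray from where it was at the start of the episode above 0.03 m).
It also fails if it takes over 64 s, if anything falls off the work surface, if the arm or the gripper's body presses on something with over 40 N, if the wrist force passes 120 N, or if a joint passes its speed limit or range.

ROBOT

A 7-joint arm with a two-finger parallel gripper is mounted at the origin on the work surface. World frame = base frame: x ahead of the robot, y to its left, z up, the work surface at z = 0. Lengths are in m, angles in rad, forces in N, time in s.
With the tool pointing down it reaches from about 0.4 to 0.925 m from the base axis. Payload 4.1 kg.
Tool frame: the origin (TCP) lies midway between the tips of the shut fingers; the grasp point (between the pads) lies 19 mm behind it (arm.tcp_to_grasp is the distance from the TCP to the grasp point, in m); z points along the fingers, x is the direction in which the jaws open and shut, and the axes are right-handed (so a half turn about z gives the same grasp; the last joint's range is limited). The gripper opens to 85 mm and grips with 20 to 120 N. Pads are 22 mm wide; open, the fingers measure 114 mm over their backs; the gripper's body (76 mm by 85 mm) begins 54 mm behind the grasp point. The pads swing forward as they close: fully open they stand 13 mm farther back than shut.
Start: joints at [-1.267, 0.398, 0.045, 1.537, -0.019, 1.207, -0.051], TCP at [0.255, 0.598, 0.231] pointing down, gripper open.
Joint ranges: [-2.82, 2.82], [-0.49, 2.23], [-1.37, 1.46], [0, 2.46], [-1.36, 4.5], [0.23, 2], [-2.94, 2.94]. Speed limits (rad/s): [2.57, 2.57, 3.14, 3.14, 3.14, 3.14, 3.14].

INTERFACE

Orientations are given as a rotation vector (axis times angle).
In Python, from station import telemetry, vision, ticket, arm gives the robot as it stands.
- The arm moves only by the shell command python3 -m creep 'ROWS' [OPENING]. ROWS is JSON, a list of rows, each an object of numbers: "tx", "ty", "tz": the shift along the tool's x, y, z in cm; "wx", "wy", "wz": the turn, a rotation vector about the tool's x, y, z in rad. In form: [{"tx": .., "ty": .., "tz": .., "wx": .., "wy": .., "wz": ..}, ...]. A call has 1 to 10 rows; each row is the pose to reach, as a shift and turn from the pose commanded when the call began, along the tool's axes at that moment; what a row does not reach only later rows make up. A row lasts 1/10 s, in which the tool goes at most 50 mm and 8.59 degrees, less where a joint would pass 70% of its speed; a pose out of reach is approached as far as the arm can. A call with a gripper value outside its range is refused whole. OPENING is the opening, from -1 (shut) to 1 (fully open), set as the call begins (- or left out, the last holds). The fingers move at their own pace and stop on an object; the grip force is fixed at half the most. Time passes only in rows, so rows that repeat a pose let the fingers close. It gives the time, the measured TCP pose, the force and the opening at its end, in the units of the state.
- telemetry.observe(): the state, without advancing time (a new reading comes with each control period).
- vision.snapshot(name): name is "scene" or "top"; returns the picture (384x512x3 uint8, red, green, blue); there is no depth.
- vision.camera_info(name): a dict with "fx", "fy", "cx", "cy" (pixels), "dist_coeffs" ([k1, k2, p1, p2, k3] as OpenCV has them; the pictures are not rectified), "R" (3x3) and "t" (3): a world point X has camera coordinates R X + t. Camera axes: x right, y down, z forward; pixel columns grow to the right and rows downward; lengths in m; the calibration is good to about 2 mm. A picture is of the moment at which its call begins. camera_info takes no time and is no camera call.
- ticket.sign_off(): hands the job in, once; it reports no verdict.
The state is a dict: "time_s": time; "joint_positions": joint angles; "dq": joint speeds; "joint_torque": joint torques, N m; "eef_pos": TCP position; "tcp_rot": TCP orientation; "force": force on the tool from outside, world axes, zero at the start; "torque": the same for the moment, N m; "grip_width": opening from 0.0 (shut) to 1.0 (fully open).
Only numpy, scipy, OpenCV 4.12 (cv2) and the standard library are available. Lean on these libraries where they do the work, as an engineer would, in place of code of your own. Each camera call takes 0.05 s, during which the arm holds its last target.

## Working session

There is one attempt and no reset: what is moved stays moved. The work goes in short steps, Python scripts to look and compute and a shell command to move; the robot and the scene stay as the last step left them, time stands still between calls to the robot, and variables do not carry over. Pictures are saved under pics/ and viewed, and the job is handed in when it is done.

```bash
mkdir -p pics; ls
python3 - <<'E'
from station import telemetry, vision, ticket, arm
import cv2
print(telemetry.observe()); print(arm.tcp_to_grasp)
for n in("scene","top"):
    im=vision.snapshot(n); cv2.imwrite(f"pics/{n}0.png",im[:,:,::-1]); print(n,vision.camera_info(n))
E
```

```text
pics
{'time_s': 0.0, 'joint_positions': array([-1.26697054,  0.39918365,  0.04503473,  1.53787298, -0.0187125 ,
        1.20690444, -0.05071333]), 'dq': array([ 5.33353832e-04,  8.03505496e-04,  3.77202670e-04,  2.10743458e-04,
       -7.88263208e-07,  4.06070720e-04, -2.62280063e-04]), 'joint_torque': array([ 1.97813147e-04, -4.75121784e+01,  1.36496164e+00, -2.54219484e+01,
        1.16652326e-02,  9.68235632e-03,  1.68341569e-05]), 'eef_pos': array([0.25454142, 0.59739944, 0.230272  ]), 'tcp_rot': array([ 2.61988151e+00,  1.73160174e+00, -2.43852872e-03]), 'force': array([-0.05410272, -0.23290013,  0.27267053]), 'torque': array([-0.00624896, -0.01615238,  0.01924673]), 'grip_width': 0.9997035222822963}
0.0187
scene {'fx': 458.74202059273694, 'fy': 458.74202059273694, 'cx': 261.8511474212081, 'cy': 201.87828987010207, 'dist_coeffs': array([-0.16007669,  0.        ,  0.        ,  0.        ,  0.        ]), 'R': array([[ 0.72675995,  0.68681036, -0.01055956],
       [ 0.5645022 , -0.60595501, -0.56049602],
       [-0.39135309,  0.40138517, -0.82808979]]), 't': array([-0.40951642, -0.19900658,  1.53657521])}
top {'fx': 432.3408887939763, 'fy': 432.3408887939763, 'cx': 258.1386668097499, 'cy': 191.2775348353124, 'dist_coeffs': array([-0.11860691,  0.        ,  0.        ,  0.        ,  0.        ]), 'R': array([[-0.00188742, -0.99990701, -0.01350581],
       [-0.98968933,  0.00380207, -0.14318024],
       [ 0.14321827,  0.01309632, -0.98960447]]), 't': array([0.06904246, 0.53437898, 1.45702423])}
```

View pics/scene0.png

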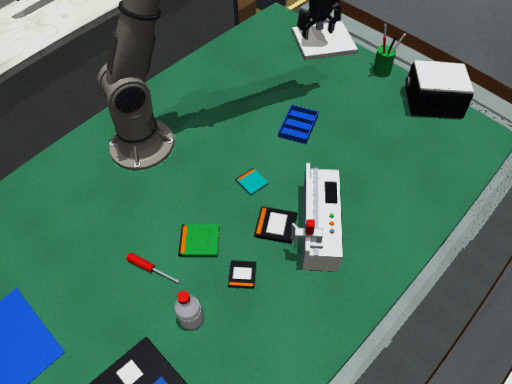

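View pics/top0.png

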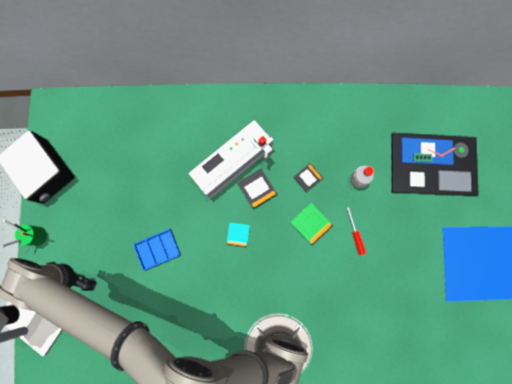

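Candidates in the top view: large black pack (258,188), small black pack (309,178), green (312,224), turquoise (238,234), black charger panel (435,165). The larger black one, at the tester, fits the description. I'll check it in a close crop.

Run:
```python
import cv2,numpy as np
a=cv2.imread("pics/top0.png")[110:220,180:330]; b=cv2.imread("pics/scene0.png")[155:280,235:350]
cv2.imwrite("pics/ctop.png",cv2.resize(a,None,fx=5.3,fy=5.3,interpolation=cv2.INTER_CUBIC)); cv2.imwrite("pics/cscene.png",cv2.resize(b,None,fx=4.8,fy=4.8,interpolation=cv2.INTER_CUBIC))
```

```text
(no output)
```

View pics/ctop.png

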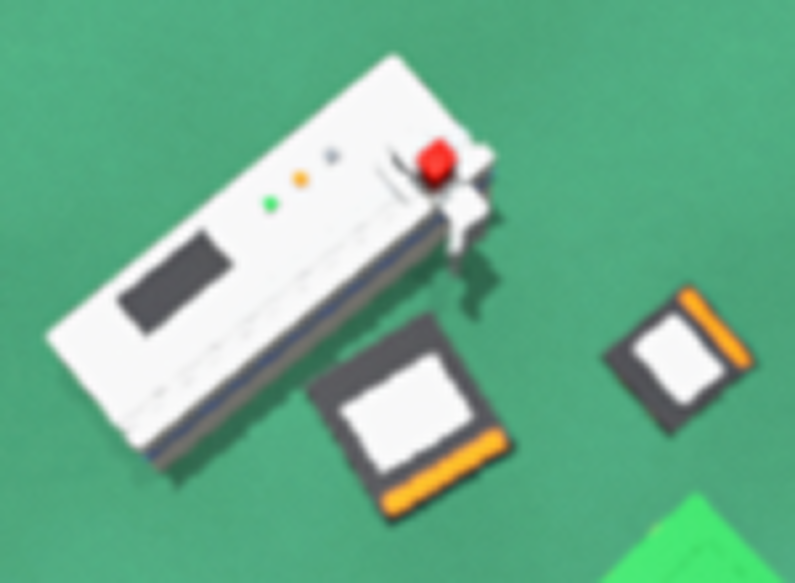

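View pics/cscene.png

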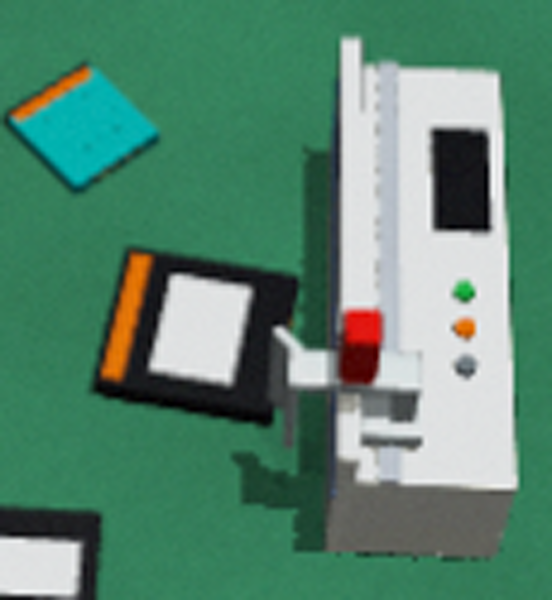

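The black pack has a white label, an orange stripe on the far side from the tester and a dark contact edge towards the wall (scene crop corners (130,250), (95,390), (270,425), (298,278)). It's the larger of the two black ones, so the choice stands. Now I'll fit the poses.

```bash
cat > h.py <<'E'
import numpy as np,cv2
from scipy.optimize import least_squares
from station import telemetry, vision
CI={n:vision.camera_info(n) for n in("scene","top")}
def proj(n,P):
    c=CI[n];K=np.array([[c['fx'],0,c['cx']],[0,c['fy'],c['cy']],[0,0,1]])
    return cv2.projectPoints(np.atleast_2d(np.float64(P)),cv2.Rodrigues(c['R'])[0],np.float64(c['t']),K,c['dist_coeffs'])[0][:,0]
def back(n,uv,z):
    c=CI[n];K=np.array([[c['fx'],0,c['cx']],[0,c['fy'],c['cy']],[0,0,1]])
    p=cv2.undistortPoints(np.float64(uv).reshape(-1,1,2),K,c['dist_coeffs'])[:,0]
    d=np.c_[p,np.ones(len(p))]@c['R'];o=-c['R'].T@c['t']
    return o+d*((z-o[2])/d[:,2])[:,None]
def T(uv): return np.array(uv)/5.3+[180,110]-.4
def S(uv): return np.array(uv)/4.8+[235,155]-.4
def fr(p,P):
    P=np.atleast_2d(P);c,s=np.cos(p[2]),np.sin(p[2])
    return np.c_[p[0]+c*P[:,0]-s*P[:,1],p[1]+s*P[:,0]+c*P[:,1],P[:,2]]
def fit(obs,p0):
    f=lambda p:np.concatenate([(proj(n,fr(p,P))-np.array(uv)).ravel() for n,P,uv in obs])
    r=least_squares(f,p0,loss='soft_l1');return r.x,f(r.x).reshape(-1,2).round(1)
E
python3 - <<'E'
from h import *
ob=[("top",[.1,.145,.09],T([45,337])),("top",[.1,-.145,.09],T([393,54])),("top",[0,.145,.115],T([140,450])),
("scene",[.1,.145,.09],S([498,73])),("scene",[.1,-.145,.09],S([515,488])),("scene",[0,-.145,0],S([328,552])),("scene",[0,.145,.115],S([342,40]))]
t,r=fit(ob,[.75,0,.6]);print("tester",t,r.tolist())
pk=[(.055,.05),(.055,-.05),(-.055,-.05),(-.055,.05)]
ob=[("top",[x,y,.016],T(u)) for (x,y),u in zip(pk,[(306,388),(430,312),(512,443),(391,518)])]+[("scene",[x,y,.016],S(u)) for (x,y),u in zip(pk,[(298,278),(270,420),(95,388),(130,250)])]
p,r=fit(ob,[.7,0,.6]);print("pack",p,r.tolist())
for n,u in(("top",T([437,155])),("scene",S([362,318]))):
    k=back(n,u,.188)[0];print("knob",k)
    c,s=np.cos(t[2]),np.sin(t[2]);d=k[:2]-t[:2];print(c*d[0]+s*d[1],-s*d[0]+c*d[1])
d=p[:2]-t[:2];print("pack in tester",c*d[0]+s*d[1],-s*d[0]+c*d[1],p[2]-t[2])
for n,u in(("bottle",(188,325)),("drv",(152,267)),("tray",(298,124)),("green",(200,240)),("small",(242,274)),("turq",(252,181))): print(n,back("scene",[u],.0)[0])
E
```

```text
tester [0.60870844 0.12670199 0.70057921] [[0.4, -0.5], [0.3, -0.9], [0.2, -0.5], [0.1, -1.2], [0.6, -0.2], [-0.9, -0.1], [-0.5, -1.0]]
pack [0.55325935 0.07005766 0.55070143] [[-0.1, -1.6], [0.6, -1.9], [1.6, -0.5], [0.2, 0.3], [0.5, -0.4], [0.6, -1.0], [-0.8, -1.0], [-0.9, -0.7]]
knob [0.68102731 0.05280505 0.188     ]
0.007647080593949272 -0.1031130449447476
knob [0.68009503 0.0535502  0.188     ]
0.0074147532475821246 -0.10194239418737633
pack in tester -0.07890547325869889 -0.00755699087421545 -0.1498777816503819
bottle [ 0.59052716 -0.31000809  0.        ]
drv [ 0.39039535 -0.26760191  0.        ]
tray [0.33283062 0.42607365 0.        ]
green [ 0.42518104 -0.11465612  0.        ]
small [ 0.58989423 -0.10783185  0.        ]
turq [0.38762413 0.14099905 0.        ]
```

```bash
cat >> h.py <<'E'
from scipy.spatial.transform import Rotation as Ro
TE=np.array([0.6087,0.1267,0.7006])
def w(x,y,z): return fr(TE,[x,y,z])[0]
def totest(P):
    c,s=np.cos(TE[2]),np.sin(TE[2]);d=np.array(P)[:2]-TE[:2];return np.array([c*d[0]+s*d[1],-s*d[0]+c*d[1],P[2]])
def state():
    o=telemetry.observe();R=Ro.from_rotvec(o['tcp_rot'])
    c,s=np.cos(TE[2]),np.sin(TE[2]);f=o['force'];ft=[c*f[0]+s*f[1],-s*f[0]+c*f[1],f[2]]
    print('t',round(o['time_s'],2),'tester xyz mm',(totest(o['eef_pos'])*1e3).round(1),'F',np.round(ft,1),'grip',round(o['grip_width'],3),'q',o['joint_positions'].round(2))
    print('axes in tester:',(Ro.from_rotvec([0,0,-TE[2]])*R).as_matrix().round(3).tolist())
    return o,R
def move(P,Rt=None):
    o,R=state();d=R.inv().apply(np.array(P)-o['eef_pos'])*100
    print('shift cm',d.round(2),'rows>=',np.ceil(np.linalg.norm(d)/5))
    if Rt is not None: print('turn',(R.inv()*Rt).as_rotvec().round(3))
def down(sgn=1):  # tool z down, tool y = -sgn*tester x
    return Ro.from_rotvec([0,0,TE[2]])*Ro.from_matrix(np.array([[0,-sgn,0],[-sgn,0,0],[0,0,-1.]]))
E
python3 - <<'E'
from h import *
P=w(-.185,-.008,.12)
print(P)
for s in(1,-1): move(P,down(s))
E
```

```text
[0.47243314 0.00131921 0.12      ]
t 0.1 tester xyz mm [ 32.8 588.2 230.3] F [-0.4 -0.4  0.3] grip 0.999 q [-1.27  0.4   0.05  1.54 -0.02  1.21 -0.05]
axes in tester: [[0.893, 0.451, -0.002], [0.451, -0.893, -0.001], [-0.002, 0.0, -1.0]]
shift cm [-46.29  43.41  11.12] rows>= 13.0
turn [2.000e-03 1.000e-03 2.038e+00]
t 0.1 tester xyz mm [ 32.8 588.2 230.3] F [-0.4 -0.4  0.3] grip 0.999 q [-1.27  0.4   0.05  1.54 -0.02  1.21 -0.05]
axes in tester: [[0.893, 0.451, -0.002], [0.451, -0.893, -0.001], [-0.002, 0.0, -1.0]]
shift cm [-46.29  43.41  11.12] rows>= 13.0
turn [-1.000e-03  2.000e-03 -1.103e+00]
```

```bash
R='{"tx":-46.3,"ty":43.4,"tz":8,"wz":-1.103}'; python3 -m creep '[{"tx":-46.3,"ty":43.4,"tz":8,"wz":-1.103},{"tx":-46.3,"ty":43.4,"tz":8,"wz":-1.103},{"tx":-46.3,"ty":43.4,"tz":8,"wz":-1.103},{"tx":-46.3,"ty":43.4,"tz":8,"wz":-1.103},{"tx":-46.3,"ty":43.4,"tz":8,"wz":-1.103},{"tx":-46.3,"ty":43.4,"tz":8,"wz":-1.103},{"tx":-46.3,"ty":43.4,"tz":8,"wz":-1.103},{"tx":-46.3,"ty":43.4,"tz":8,"wz":-1.103},{"tx":-46.3,"ty":43.4,"tz":8,"wz":-1.103},{"tx":-46.3,"ty":43.4,"tz":8,"wz":-1.103}]' 0.3
python3 -c "
from h import *
move(w(-.185,-.008,.12),down(-1))"
```

```text
t 0.1 tester xyz mm [ 32.8 588.2 230.3] F [-0.4 -0.4  0.3] grip 0.999 q [-1.27  0.4   0.05  1.54 -0.02  1.21 -0.05]
axes in tester: [[0.893, 0.451, -0.002], [0.451, -0.893, -0.001], [-0.002, 0.0, -1.0]]
shift cm [-46.29  43.41  11.12] rows>= 13.0
turn [-1.000e-03  2.000e-03 -1.103e+00]validation failed for argument at $[0]...
```

```bash
python3 -m creep '[{"tx":-46.3,"ty":43.4,"tz":8,"wx":0,"wy":0,"wz":-1.103},{"tx":-46.3,"ty":43.4,"tz":8,"wx":0,"wy":0,"wz":-1.103},{"tx":-46.3,"ty":43.4,"tz":8,"wx":0,"wy":0,"wz":-1.103},{"tx":-46.3,"ty":43.4,"tz":8,"wx":0,"wy":0,"wz":-1.103},{"tx":-46.3,"ty":43.4,"tz":8,"wx":0,"wy":0,"wz":-1.103},{"tx":-46.3,"ty":43.4,"tz":8,"wx":0,"wy":0,"wz":-1.103},{"tx":-46.3,"ty":43.4,"tz":8,"wx":0,"wy":0,"wz":-1.103},{"tx":-46.3,"ty":43.4,"tz":8,"wx":0,"wy":0,"wz":-1.103},{"tx":-46.3,"ty":43.4,"tz":8,"wx":0,"wy":0,"wz":-1.103},{"tx":-46.3,"ty":43.4,"tz":8,"wx":0,"wy":0,"wz":-1.103}]' 0.3
python3 -c "
from h import *
move(w(-.185,-.008,.12),down(-1))"
```

```text
time_s: 1.1
eef_pos: [0.421, 0.1423, 0.1702]
tcp_rot: [1.324, 2.849, 0.001]
force: [2.1, -0.1, -0.0]
grip_width: 0.651
t 1.1 tester xyz mm [-133.4  132.9  170.2] F [ 1.5 -1.4 -0. ] grip 0.651 q [-0.61  0.09  0.19  2.08 -0.02  0.97  1.87]
axes in tester: [[-0.0, 1.0, 0.0], [1.0, 0.0, 0.0], [0.0, 0.0, -1.0]]
shift cm [-14.09  -5.16   5.01] rows>= 4.0
turn [ 0. -0.  0.]
```

```bash
python3 -m creep '[{"tx":-14,"ty":-5.2,"tz":5,"wx":0,"wy":0,"wz":0},{"tx":-14,"ty":-5.2,"tz":5,"wx":0,"wy":0,"wz":0},{"tx":-14,"ty":-5.2,"tz":5,"wx":0,"wy":0,"wz":0},{"tx":-14,"ty":-5.2,"tz":5,"wx":0,"wy":0,"wz":0},{"tx":-14,"ty":-5.2,"tz":5,"wx":0,"wy":0,"wz":0},{"tx":-14,"ty":-5.2,"tz":5,"wx":0,"wy":0,"wz":0}]'
python3 -c "
from h import *
move(w(-.185,-.008,.02),down(-1))"
```

```text
time_s: 1.7
eef_pos: [0.4711, 0.005, 0.1204]
tcp_rot: [-1.322, -2.849, -0.001]
force: [-0.2, 0.5, -1.0]
grip_width: 0.649
t 1.7 tester xyz mm [-183.6   -4.3  120.4] F [ 0.2  0.6 -1. ] grip 0.649 q [-0.38  0.21  0.32  2.08 -0.09  0.86  2.26]
axes in tester: [[-0.001, 1.0, 0.0], [1.0, 0.001, 0.001], [0.001, 0.0, -1.0]]
shift cm [-0.38 -0.14 10.04] rows>= 3.0
turn [ 0.    -0.001  0.001]
```

```bash
python3 -m creep '[{"tx":-0.4,"ty":0,"tz":5,"wx":0,"wy":0,"wz":0},{"tx":-0.4,"ty":0,"tz":9,"wx":0,"wy":0,"wz":0},{"tx":-0.4,"ty":0,"tz":11,"wx":0,"wy":0,"wz":0},{"tx":-0.4,"ty":0,"tz":11,"wx":0,"wy":0,"wz":0},{"tx":-0.4,"ty":0,"tz":11,"wx":0,"wy":0,"wz":0}]'
python3 - <<'E'
from h import *
state()
im=vision.snapshot("scene")[:,:,::-1]; cv2.imwrite("pics/a1.png",cv2.resize(im[140:300,190:360],None,fx=4.5,fy=3.75,interpolation=cv2.INTER_CUBIC))
E
```

```text
time_s: 2.2
eef_pos: [0.4744, 0.0023, 0.0111]
tcp_rot: [1.321, 2.85, 0.002]
force: [0.5, 0.2, 1.0]
grip_width: 0.653
t 2.2 tester xyz mm [-182.9   -8.6   11.1] F [ 0.5 -0.2  1. ] grip 0.653 q [-0.32  0.41  0.27  2.15 -0.19  0.61  2.36]
axes in tester: [[-0.002, 1.0, 0.001], [1.0, 0.002, 0.0], [0.0, 0.001, -1.0]]
```

View pics/a1.png

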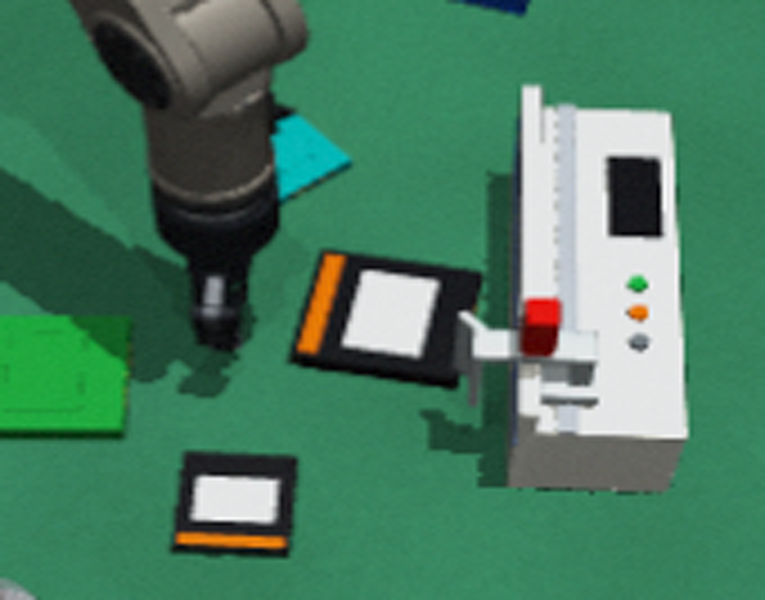

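The gripper is down behind the orange edge of the pack (fingers about (215,330) in the crop, stripe at (325,305)) and clear of everything. Next I'll probe for the bench.

```bash
for i in 1; do python3 -m creep '[{"tx":0,"ty":0,"tz":0.3,"wx":0,"wy":0,"wz":0},{"tx":0,"ty":0,"tz":0.6,"wx":0,"wy":0,"wz":0},{"tx":0,"ty":0,"tz":0.6,"wx":0,"wy":0,"wz":0}]'; python3 -m creep '[{"tx":0,"ty":0,"tz":0.2,"wx":0,"wy":0,"wz":0},{"tx":0,"ty":0,"tz":0.2,"wx":0,"wy":0,"wz":0}]';  python3 -m creep '[{"tx":0,"ty":0,"tz":0.2,"wx":0,"wy":0,"wz":0},{"tx":0,"ty":0,"tz":0.2,"wx":0,"wy":0,"wz":0}]'; done
```

```text
time_s: 2.55
eef_pos: [0.4742, 0.0008, 0.0048]
tcp_rot: [1.324, 2.848, 0.001]
force: [0.2, 0.1, 0.9]
grip_width: 0.647
time_s: 2.75
eef_pos: [0.4739, 0.0006, 0.0024]
tcp_rot: [-1.325, -2.849, -0.0]
force: [-0.0, -0.9, 0.2]
grip_width: 0.649
time_s: 2.95
eef_pos: [0.4737, 0.0006, 0.0002]
tcp_rot: [-1.325, -2.848, 0.0]
force: [0.1, -0.1, 0.5]
grip_width: 0.65
```

```bash
python3 -m creep '[{"tx":0,"ty":0,"tz":0.2,"wx":0,"wy":0,"wz":0},{"tx":0,"ty":0,"tz":0.2,"wx":0,"wy":0,"wz":0}]'; python3 -m creep '[{"tx":0,"ty":0,"tz":0.1,"wx":0,"wy":0,"wz":0},{"tx":0,"ty":0,"tz":0.1,"wx":0,"wy":0,"wz":0}]'; python3 -m creep '[{"tx":0,"ty":0,"tz":0.1,"wx":0,"wy":0,"wz":0},{"tx":0,"ty":0,"tz":0.1,"wx":0,"wy":0,"wz":0}]'
```

```text
time_s: 3.15
eef_pos: [0.4738, 0.0006, -0.0018]
tcp_rot: [-1.324, -2.848, 0.0]
force: [-0.1, -0.5, -0.1]
grip_width: 0.648
time_s: 3.35
eef_pos: [0.4739, 0.0006, -0.0027]
tcp_rot: [-1.325, -2.849, 0.0]
force: [0.8, -0.3, 0.1]
grip_width: 0.649
time_s: 3.55
eef_pos: [0.4739, 0.0007, -0.0037]
tcp_rot: [-1.325, -2.849, 0.0]
force: [0.2, 0.2, -0.3]
grip_width: 0.651
```

```bash
python3 -m creep '[{"tx":0,"ty":0,"tz":0.1,"wx":0,"wy":0,"wz":0},{"tx":0,"ty":0,"tz":0.1,"wx":0,"wy":0,"wz":0}]'; python3 -m creep '[{"tx":0,"ty":0,"tz":0.1,"wx":0,"wy":0,"wz":0},{"tx":0,"ty":0,"tz":0.1,"wx":0,"wy":0,"wz":0}]'
python3 -m creep '[{"tx":0,"ty":0.5,"tz":0,"wx":0,"wy":0,"wz":0},{"tx":0,"ty":1.0,"tz":0,"wx":0,"wy":0,"wz":0},{"tx":0,"ty":1.5,"tz":0,"wx":0,"wy":0,"wz":0},{"tx":0,"ty":2,"tz":0,"wx":0,"wy":0,"wz":0},{"tx":0,"ty":2.5,"tz":0,"wx":0,"wy":0,"wz":0},{"tx":0,"ty":3,"tz":0,"wx":0,"wy":0,"wz":0}]'; python3 -c "
from h import *
state()"
```

```text
time_s: 3.75
eef_pos: [0.4741, 0.0007, -0.004]
tcp_rot: [-1.325, -2.848, -0.001]
force: [-1.0, -0.0, 5.1]
grip_width: 0.649
time_s: 3.95
eef_pos: [0.4741, 0.0007, -0.0041]
tcp_rot: [-1.325, -2.848, -0.001]
force: [-5.1, -0.1, 18.0]
grip_width: 0.655
time_s: 4.55
eef_pos: [0.4752, 0.0015, -0.0043]
tcp_rot: [-1.335, -2.806, 0.052]
force: [-51.0, -34.2, 83.1]
grip_width: 0.65
t 4.55 tester xyz mm [-182.8   -9.6   -4.3] F [-61.1   6.7  83.1] grip 0.65 q [-0.33  0.46  0.28  2.12 -0.19  0.64  2.33]
axes in tester: [[0.018, 0.999, -0.044], [1.0, -0.018, 0.017], [0.016, -0.044, -0.999]]
```

```bash
python3 -m creep '[{"tx":0,"ty":-1.5,"tz":0,"wx":0,"wy":0,"wz":0},{"tx":0,"ty":-3,"tz":0,"wx":0,"wy":0,"wz":0},{"tx":0,"ty":-3,"tz":-0.35,"wx":0,"wy":0,"wz":0},{"tx":0,"ty":-3,"tz":-0.35,"wx":0,"wy":0,"wz":0}]'; python3 -c "
from h import *
state()"
```

```text
time_s: 4.95
eef_pos: [0.4744, 0.0009, -0.0017]
tcp_rot: [1.324, 2.848, 0.001]
force: [0.9, 0.6, -0.5]
grip_width: 0.654
t 4.95 tester xyz mm [-183.8   -9.6   -1.7] F [ 1.  -0.2 -0.5] grip 0.654 q [-0.31  0.43  0.26  2.15 -0.2   0.58  2.37]
axes in tester: [[0.0, 1.0, 0.001], [1.0, -0.0, -0.0], [-0.0, 0.001, -1.0]]
```

```bash
python3 -m creep '[{"tx":0,"ty":1,"tz":0,"wx":0,"wy":0,"wz":0},{"tx":0,"ty":2,"tz":0,"wx":0,"wy":0,"wz":0},{"tx":0,"ty":2.5,"tz":0,"wx":0,"wy":0,"wz":0},{"tx":0,"ty":3,"tz":0,"wx":0,"wy":0,"wz":0},{"tx":0,"ty":3.5,"tz":0,"wx":0,"wy":0,"wz":0},{"tx":0,"ty":4,"tz":0,"wx":0,"wy":0,"wz":0},{"tx":0,"ty":4.5,"tz":0,"wx":0,"wy":0,"wz":0},{"tx":0,"ty":4.5,"tz":0,"wx":0,"wy":0,"wz":0}]'
python3 - <<'E'
from h import *
state()
im=vision.snapshot("scene")[:,:,::-1]; cv2.imwrite("pics/a2.png",cv2.resize(im[140:300,190:360],None,fx=4.5,fy=3.75,interpolation=cv2.INTER_CUBIC))
E
```

```text
time_s: 5.75
eef_pos: [0.5091, 0.0303, -0.0021]
tcp_rot: [1.323, 2.849, 0.001]
force: [-0.1, -0.2, -0.2]
grip_width: 0.644
t 5.75 tester xyz mm [-138.3   -9.5   -2.1] F [-0.2 -0.1 -0.2] grip 0.644 q [-0.36  0.48  0.26  2.07 -0.2   0.62  2.31]
axes in tester: [[-0.0, 1.0, 0.001], [1.0, 0.0, -0.0], [-0.0, 0.001, -1.0]]
```

View pics/a2.png

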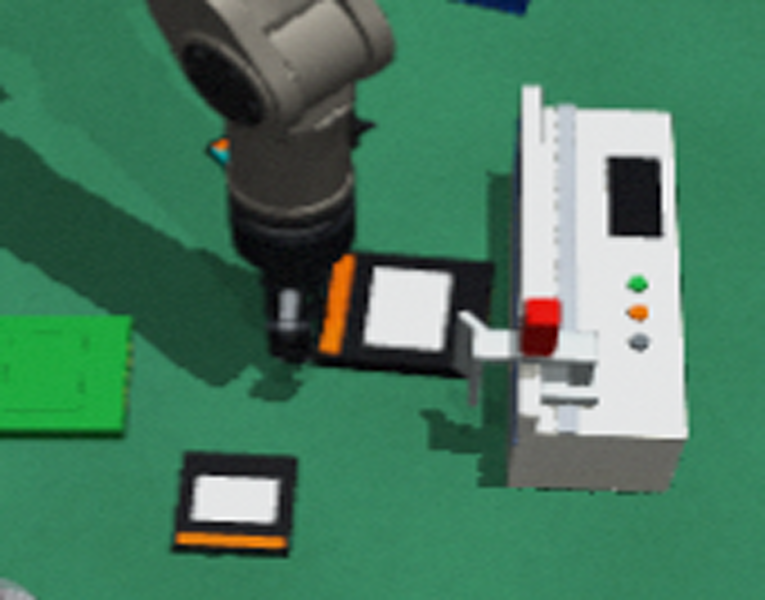

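The pack has been pushed towards the wall and is nearly square (stripe (340,305), still a small angle). I'll keep going to the wall.

```bash
python3 -m creep '[{"tx":0,"ty":0.4,"tz":0,"wx":0,"wy":0,"wz":0},{"tx":0,"ty":0.8,"tz":0,"wx":0,"wy":0,"wz":0},{"tx":0,"ty":1.2,"tz":0,"wx":0,"wy":0,"wz":0},{"tx":0,"ty":1.2,"tz":0,"wx":0,"wy":0,"wz":0}]';  python3 -m creep '[{"tx":0,"ty":0.2,"tz":0,"wx":0,"wy":0,"wz":0},{"tx":0,"ty":0.2,"tz":0,"wx":0,"wy":0,"wz":0}]'; python3 -m creep '[{"tx":0,"ty":0.2,"tz":0,"wx":0,"wy":0,"wz":0},{"tx":0,"ty":0.2,"tz":0,"wx":0,"wy":0,"wz":0}]'; python3 -c "
from h import *
state()"
```

```text
time_s: 6.2
eef_pos: [0.5182, 0.0381, -0.002]
tcp_rot: [1.323, 2.849, 0.001]
force: [1.0, 0.1, 0.3]
grip_width: 0.648
time_s: 6.4
eef_pos: [0.5191, 0.0389, -0.0021]
tcp_rot: [-1.324, -2.849, -0.0]
force: [-0.1, 0.7, -0.3]
grip_width: 0.651
time_s: 6.6
eef_pos: [0.5207, 0.0401, -0.0021]
tcp_rot: [1.325, 2.849, 0.0]
force: [-0.4, 0.5, 1.6]
grip_width: 0.653
t 6.6 tester xyz mm [-123.1   -9.5   -2.1] F [-0.   0.6  1.6] grip 0.653 q [-0.37  0.49  0.26  2.04 -0.21  0.63  2.3 ]
axes in tester: [[0.0, 1.0, 0.0], [1.0, -0.0, 0.0], [0.0, 0.0, -1.0]]
```

```bash
for i in 1; do python3 -m creep '[{"tx":0,"ty":0.2,"tz":0,"wx":0,"wy":0,"wz":0},{"tx":0,"ty":0.2,"tz":0,"wx":0,"wy":0,"wz":0}]'; python3 -m creep '[{"tx":0,"ty":0.2,"tz":0,"wx":0,"wy":0,"wz":0},{"tx":0,"ty":0.2,"tz":0,"wx":0,"wy":0,"wz":0}]'; done
python3 - <<'E'
from h import *
state()
im=vision.snapshot("scene")[:,:,::-1]; cv2.imwrite("pics/a3.png",cv2.resize(im[180:280,240:350],None,fx=7,fy=6,interpolation=cv2.INTER_CUBIC))
E
```

```text
time_s: 6.8
eef_pos: [0.5222, 0.0413, -0.0021]
tcp_rot: [-1.325, -2.849, -0.0]
force: [-1.0, -0.1, 0.8]
grip_width: 0.647
time_s: 7.0
eef_pos: [0.5222, 0.0414, -0.0022]
tcp_rot: [-1.324, -2.846, 0.004]
force: [-3.9, -3.2, 5.1]
grip_width: 0.649
t 7.0 tester xyz mm [-121.1   -9.5   -2.2] F [-5.1  0.   5.1] grip 0.649 q [-0.37  0.5   0.26  2.04 -0.2   0.64  2.29]
axes in tester: [[0.001, 1.0, -0.003], [1.0, -0.001, 0.001], [0.001, -0.003, -1.0]]
```

View pics/a3.png

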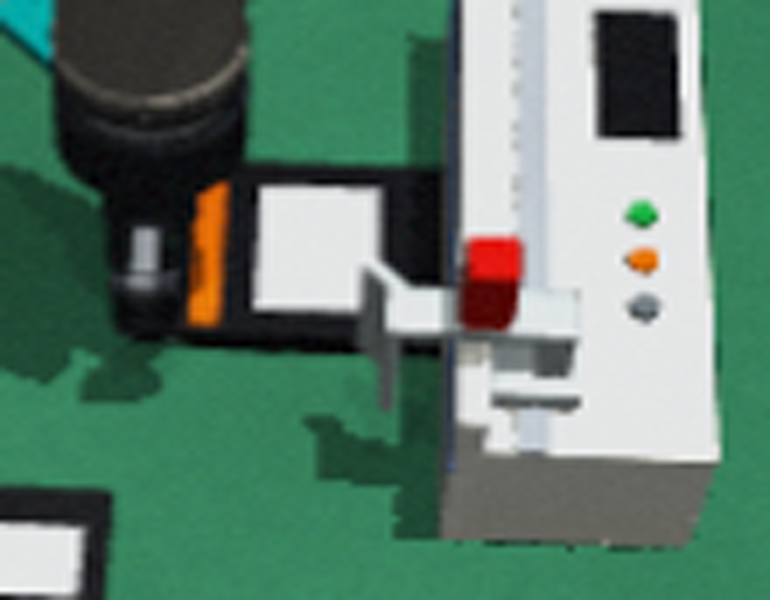

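```bash
python3 -m creep '[{"tx":0,"ty":0.3,"tz":0,"wx":0,"wy":0,"wz":0},{"tx":0,"ty":0.3,"tz":-0.3,"wx":0,"wy":0,"wz":0},{"tx":0,"ty":0.25,"tz":-0.6,"wx":0,"wy":0,"wz":0},{"tx":0,"ty":0.25,"tz":-0.95,"wx":0,"wy":0,"wz":0},{"tx":0,"ty":0.25,"tz":-1.3,"wx":0,"wy":0,"wz":0},{"tx":0,"ty":0.25,"tz":-1.6,"wx":0,"wy":0,"wz":0},{"tx":0,"ty":0.3,"tz":-1.9,"wx":0,"wy":0,"wz":0},{"tx":0,"ty":0.3,"tz":-1.9,"wx":0,"wy":0,"wz":0}]'
python3 - <<'E'
from h import *
state()
im=vision.snapshot("scene")[:,:,::-1]; cv2.imwrite("pics/a4.png",cv2.resize(im[180:280,240:350],None,fx=7,fy=6,interpolation=cv2.INTER_CUBIC))
E
```

```text
time_s: 7.85
eef_pos: [0.5224, 0.0421, 0.0159]
tcp_rot: [-1.325, -2.843, 0.008]
force: [-4.6, -4.8, -0.6]
grip_width: 0.65
t 7.85 tester xyz mm [-120.5   -9.    15.9] F [-6.6 -0.7 -0.6] grip 0.65 q [-0.38  0.47  0.27  2.02 -0.19  0.68  2.28]
axes in tester: [[0.002, 1.0, -0.007], [1.0, -0.002, 0.003], [0.003, -0.007, -1.0]]
```

View pics/a4.png

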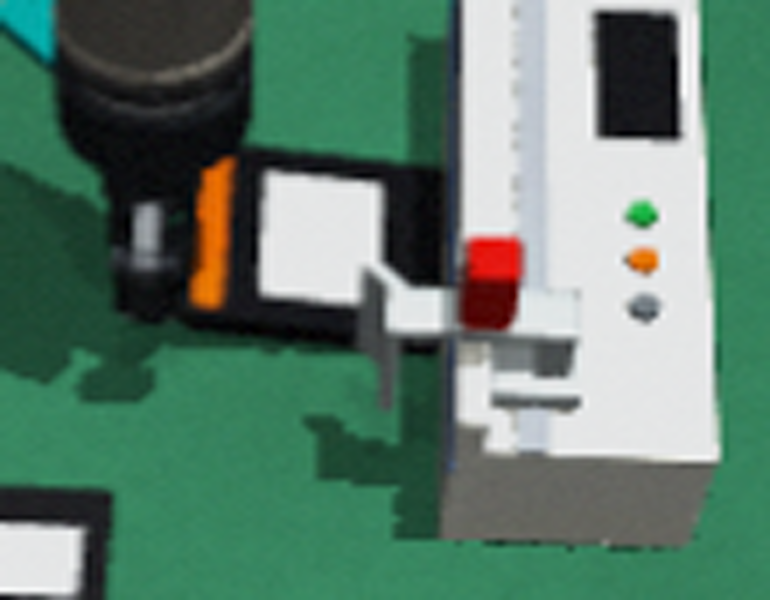

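The orange edge is lifting (stripe moved up to (215,235)). I'll continue the arc.

```bash
python3 -m creep '[{"tx":0,"ty":0.15,"tz":-0.45,"wx":0,"wy":0,"wz":0},{"tx":0,"ty":0.2,"tz":-0.9,"wx":0,"wy":0,"wz":0},{"tx":0,"ty":0.3,"tz":-1.35,"wx":0,"wy":0,"wz":0},{"tx":0,"ty":0.45,"tz":-1.8,"wx":0,"wy":0,"wz":0},{"tx":0,"ty":0.6,"tz":-2.25,"wx":0,"wy":0,"wz":0},{"tx":0,"ty":0.75,"tz":-2.7,"wx":0,"wy":0,"wz":0},{"tx":0,"ty":0.95,"tz":-3.1,"wx":0,"wy":0,"wz":0},{"tx":0,"ty":1.15,"tz":-3.5,"wx":0,"wy":0,"wz":0},{"tx":0,"ty":1.15,"tz":-3.5,"wx":0,"wy":0,"wz":0}]'
python3 - <<'E'
from h import *
state()
im=vision.snapshot("scene")[:,:,::-1]; cv2.imwrite("pics/a5.png",cv2.resize(im[180:280,240:350],None,fx=7,fy=6,interpolation=cv2.INTER_CUBIC))
E
```

```text
time_s: 8.8
eef_pos: [0.5306, 0.0489, 0.0512]
tcp_rot: [-1.324, -2.842, 0.011]
force: [-6.9, -6.1, 3.4]
grip_width: 0.65
t 8.8 tester xyz mm [-109.9   -9.2   51.2] F [-9.2 -0.2  3.4] grip 0.65 q [-0.41  0.42  0.29  1.99 -0.17  0.76  2.25]
axes in tester: [[0.002, 1.0, -0.009], [1.0, -0.002, 0.003], [0.003, -0.009, -1.0]]
```

View pics/a5.png

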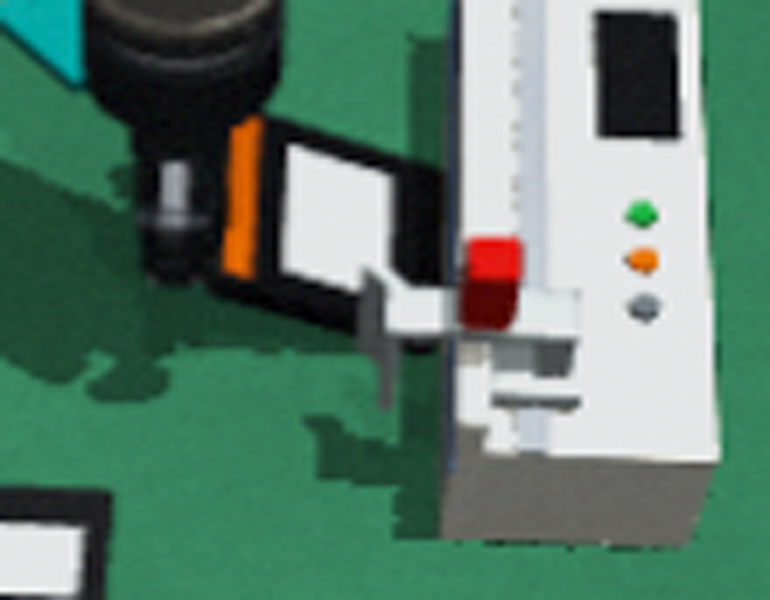

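Tilt is about 30° and on the planned arc, pack straight. Continuing.

```bash
python3 -m creep '[{"tx":0,"ty":0.25,"tz":-0.4,"wx":0,"wy":0,"wz":0},{"tx":0,"ty":0.5,"tz":-0.8,"wx":0,"wy":0,"wz":0},{"tx":0,"ty":0.75,"tz":-1.15,"wx":0,"wy":0,"wz":0},{"tx":0,"ty":1.0,"tz":-1.5,"wx":0,"wy":0,"wz":0},{"tx":0,"ty":1.3,"tz":-1.8,"wx":0,"wy":0,"wz":0},{"tx":0,"ty":1.6,"tz":-2.15,"wx":0,"wy":0,"wz":0},{"tx":0,"ty":1.9,"tz":-2.5,"wx":0,"wy":0,"wz":0},{"tx":0,"ty":2.2,"tz":-2.8,"wx":0,"wy":0,"wz":0},{"tx":0,"ty":2.2,"tz":-2.8,"wx":0,"wy":0,"wz":0}]'
python3 - <<'E'
from h import *
state()
im=vision.snapshot("scene")[:,:,::-1]; cv2.imwrite("pics/a6.png",cv2.resize(im[180:280,240:350],None,fx=7,fy=6,interpolation=cv2.INTER_CUBIC))
E
```

```text
time_s: 9.75
eef_pos: [0.5499, 0.0642, 0.0806]
tcp_rot: [-1.325, -2.845, 0.005]
force: [-6.7, -4.0, 9.6]
grip_width: 0.648
t 9.75 tester xyz mm [-85.3  -9.9  80.6] F [-7.7  1.2  9.6] grip 0.648 q [-0.43  0.41  0.3   1.92 -0.16  0.84  2.22]
axes in tester: [[0.001, 1.0, -0.004], [1.0, -0.001, 0.001], [0.001, -0.004, -1.0]]
```

View pics/a6.png

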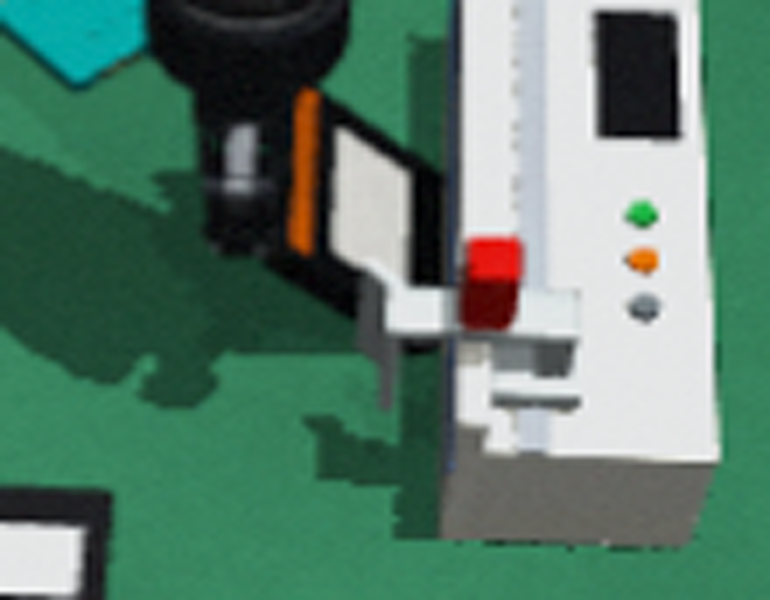

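```bash
python3 -m creep '[{"tx":0,"ty":0.2,"tz":-0.4,"wx":0,"wy":0,"wz":0},{"tx":0,"ty":0.6,"tz":-0.75,"wx":0,"wy":0,"wz":0},{"tx":0,"ty":1.0,"tz":-1.05,"wx":0,"wy":0,"wz":0},{"tx":0,"ty":1.4,"tz":-1.3,"wx":0,"wy":0,"wz":0},{"tx":0,"ty":1.8,"tz":-1.45,"wx":0,"wy":0,"wz":0},{"tx":0,"ty":2.2,"tz":-1.55,"wx":0,"wy":0,"wz":0},{"tx":0,"ty":2.2,"tz":-1.55,"wx":0,"wy":0,"wz":0}]'
python3 - <<'E'
from h import *
state()
im=vision.snapshot("scene")[:,:,::-1]; cv2.imwrite("pics/a7.png",cv2.resize(im[180:280,240:350],None,fx=7,fy=6,interpolation=cv2.INTER_CUBIC))
E
```

```text
time_s: 10.5
eef_pos: [0.5693, 0.0807, 0.096]
tcp_rot: [1.323, 2.848, 0.001]
force: [-1.4, -0.6, 3.4]
grip_width: 0.652
t 10.5 tester xyz mm [-59.8  -9.7  96. ] F [-1.4  0.4  3.4] grip 0.652 q [-0.45  0.42  0.29  1.86 -0.15  0.88  2.19]
axes in tester: [[-0.0, 1.0, 0.001], [1.0, 0.0, -0.001], [-0.001, 0.001, -1.0]]
```

View pics/a7.png

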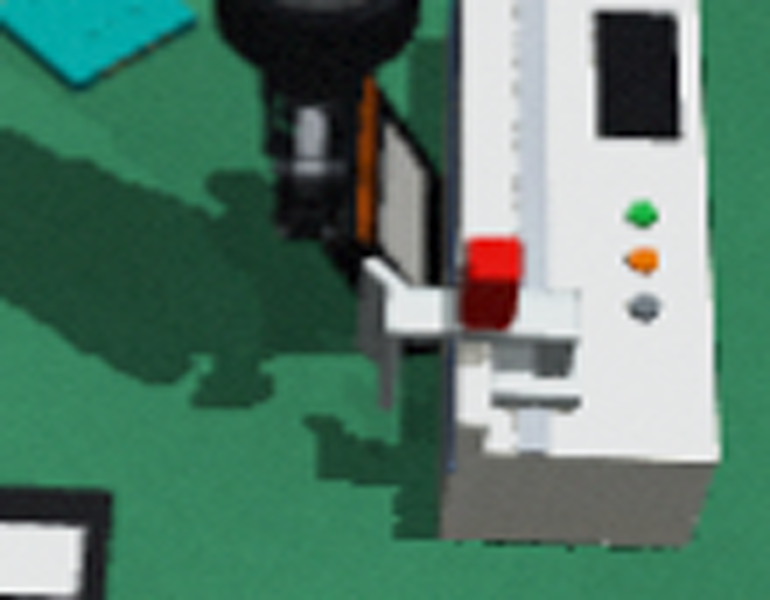

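```bash
python3 -m creep '[{"tx":0,"ty":0.4,"tz":0,"wx":0,"wy":0,"wz":0},{"tx":0,"ty":0.8,"tz":0.1,"wx":0,"wy":0,"wz":0},{"tx":0,"ty":1.2,"tz":0.25,"wx":0,"wy":0,"wz":0},{"tx":0,"ty":1.6,"tz":0.4,"wx":0,"wy":0,"wz":0},{"tx":0,"ty":2.0,"tz":0.6,"wx":0,"wy":0,"wz":0},{"tx":0,"ty":2.0,"tz":0.6,"wx":0,"wy":0,"wz":0}]'
python3 - <<'E'
from h import *
state()
im=vision.snapshot("scene")[:,:,::-1]; cv2.imwrite("pics/a8.png",cv2.resize(im[180:280,240:350],None,fx=7,fy=6,interpolation=cv2.INTER_CUBIC))
E
```

```text
time_s: 11.15
eef_pos: [0.5836, 0.094, 0.0888]
tcp_rot: [-1.323, -2.849, -0.0]
force: [0.0, -0.3, -0.0]
grip_width: 0.651
t 11.15 tester xyz mm [-40.2  -8.9  88.8] F [-0.2 -0.2 -0. ] grip 0.651 q [-0.45  0.45  0.29  1.83 -0.16  0.88  2.18]
axes in tester: [[-0.0, 1.0, -0.0], [1.0, 0.0, 0.001], [0.001, -0.0, -1.0]]
```

View pics/a8.png

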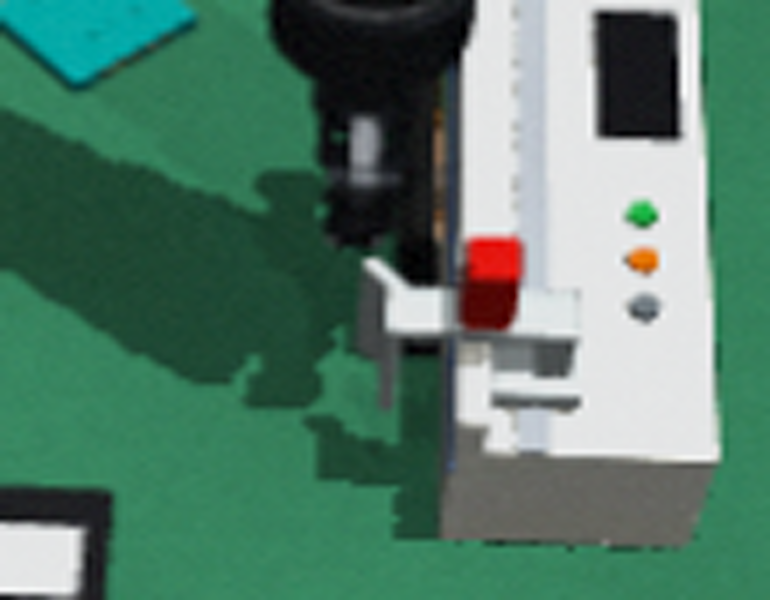

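```bash
python3 -m creep '[{"tx":0,"ty":0.5,"tz":0.2,"wx":0,"wy":0,"wz":0},{"tx":0,"ty":0.9,"tz":0.4,"wx":0,"wy":0,"wz":0},{"tx":0,"ty":1.2,"tz":0.5,"wx":0,"wy":0,"wz":0},{"tx":0,"ty":1.3,"tz":0.5,"wx":0,"wy":0,"wz":0},{"tx":0,"ty":1.4,"tz":0.5,"wx":0,"wy":0,"wz":0},{"tx":0,"ty":1.4,"tz":0.5,"wx":0,"wy":0,"wz":0}]'; python3 -c "
from h import *
state()"
```

```text
time_s: 11.8
eef_pos: [0.594, 0.102, 0.0842]
tcp_rot: [-1.325, -2.848, 0.001]
force: [0.2, 0.1, -0.2]
grip_width: 0.65
t 11.8 tester xyz mm [-27.2  -9.4  84.2] F [ 0.2 -0.1 -0.2] grip 0.65 q [-0.46  0.48  0.28  1.8  -0.17  0.88  2.17]
axes in tester: [[0.001, 1.0, -0.001], [1.0, -0.001, 0.0], [0.0, -0.001, -1.0]]
```

```bash
python3 -m creep '[{"tx":0,"ty":0.1,"tz":0,"wx":0,"wy":0,"wz":0},{"tx":0,"ty":0.2,"tz":0,"wx":0,"wy":0,"wz":0},{"tx":0,"ty":0.2,"tz":0,"wx":0,"wy":0,"wz":0}]';python3 -m creep '[{"tx":0,"ty":0.1,"tz":0,"wx":0,"wy":0,"wz":0},{"tx":0,"ty":0.2,"tz":0,"wx":0,"wy":0,"wz":0},{"tx":0,"ty":0.2,"tz":0,"wx":0,"wy":0,"wz":0}]'; python3 -c "
from h import *
state()"
```

```text
time_s: 12.1
eef_pos: [0.5942, 0.1019, 0.0842]
tcp_rot: [-1.325, -2.845, 0.005]
force: [-5.4, -2.1, 2.9]
grip_width: 0.651
time_s: 12.4
eef_pos: [0.5943, 0.1018, 0.0839]
tcp_rot: [-1.326, -2.842, 0.009]
force: [-8.2, -4.5, 5.0]
grip_width: 0.653
t 12.4 tester xyz mm [-27.   -9.8  83.9] F [-9.2  1.9  5. ] grip 0.653 q [-0.46  0.48  0.28  1.8  -0.17  0.89  2.17]
axes in tester: [[0.003, 1.0, -0.008], [1.0, -0.003, 0.002], [0.002, -0.008, -1.0]]
```

Contact came at TCP x = -27 mm, so the pack (16 mm) is flat against the wall. Backing off gently.

```bash
python3 -m creep '[{"tx":0,"ty":-0.5,"tz":0,"wx":0,"wy":0,"wz":0},{"tx":0,"ty":-0.8,"tz":0,"wx":0,"wy":0,"wz":0},{"tx":0,"ty":-1.2,"tz":0,"wx":0,"wy":0,"wz":0},{"tx":0,"ty":-2.5,"tz":0,"wx":0,"wy":0,"wz":0},{"tx":0,"ty":-6,"tz":0,"wx":0,"wy":0,"wz":0},{"tx":0,"ty":-11,"tz":0,"wx":0,"wy":0,"wz":0},{"tx":0,"ty":-14,"tz":-4,"wx":0,"wy":0,"wz":0},{"tx":0,"ty":-14,"tz":-9,"wx":0,"wy":0,"wz":0},{"tx":0,"ty":-14,"tz":-14,"wx":0,"wy":0,"wz":0},{"tx":0,"ty":-14,"tz":-16,"wx":0,"wy":0,"wz":0}]' -1
python3 - <<'E'
from h import *
state()
im=vision.snapshot("scene")[:,:,::-1]; cv2.imwrite("pics/b1.png",cv2.resize(im[150:280,220:350],None,fx=5.5,fy=4.5,interpolation=cv2.INTER_CUBIC))
im=vision.snapshot("top")[:,:,::-1]; cv2.imwrite("pics/b2.png",cv2.resize(im[100:230,160:330],None,fx=4.5,fy=4.5,interpolation=cv2.INTER_CUBIC))
E
```

```text
time_s: 13.4
eef_pos: [0.4922, 0.0139, 0.2495]
tcp_rot: [1.323, 2.842, 0.009]
force: [0.6, -0.6, -0.1]
grip_width: 0.001
t 13.4 tester xyz mm [-161.8  -11.1  249.5] F [ 0.1 -0.8 -0.1] grip 0.001 q [-0.44  0.1   0.35  1.89 -0.04  1.15  2.19]
axes in tester: [[0.001, 1.0, 0.008], [1.0, -0.001, -0.004], [-0.004, 0.008, -1.0]]
```

View pics/b1.png

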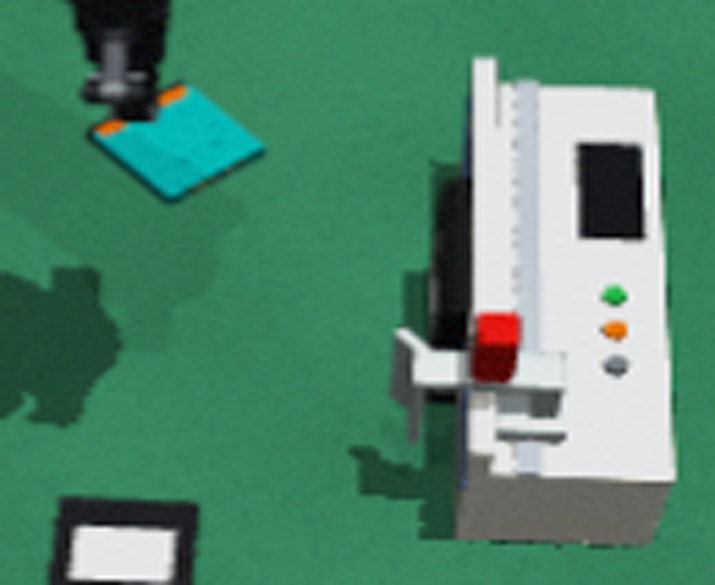

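View pics/b2.png

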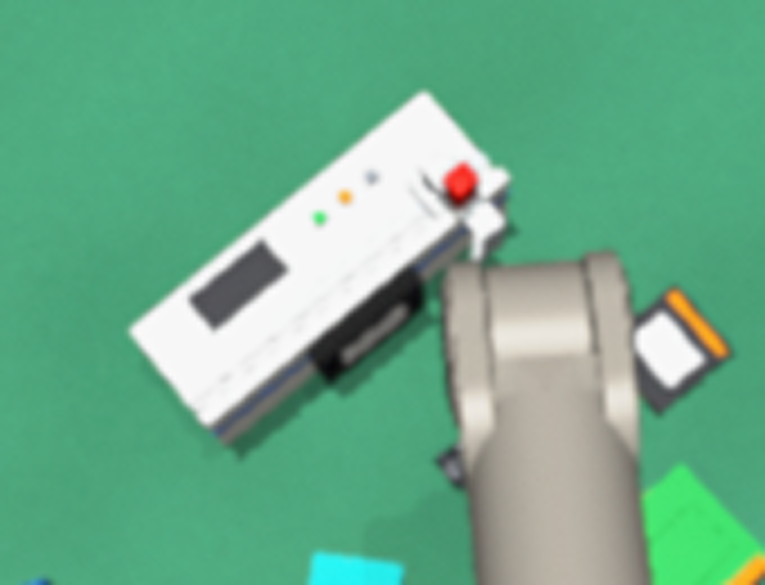

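The pack stands upright against the wall (scene (450,290), top (370,325)) and the retainer is still parked. Next: move to the knob's -y side with the fingers shut.

```bash
python3 - <<'E'
from h import *
a=back("top",[[312/4.5+160-.4,355/4.5+100-.4],[420/4.5+160-.4,282/4.5+100-.4]],.11)
print([totest(q).round(4) for q in a])
move(w(.008,-.165,.245),down(-1))
E
python3 -m creep '[{"tx":-15,"ty":17,"tz":0.5,"wx":0,"wy":0,"wz":0},{"tx":-15,"ty":17,"tz":0.5,"wx":0,"wy":0,"wz":0},{"tx":-15,"ty":17,"tz":0.5,"wx":0,"wy":0,"wz":0},{"tx":-15,"ty":17,"tz":0.5,"wx":0,"wy":0,"wz":0},{"tx":-15,"ty":17,"tz":0.5,"wx":0,"wy":0,"wz":0},{"tx":-15,"ty":17,"tz":0.5,"wx":0,"wy":0,"wz":0},{"tx":-15,"ty":17,"tz":0.5,"wx":0,"wy":0,"wz":0},{"tx":-15,"ty":17,"tz":0.5,"wx":0,"wy":0,"wz":0}]'
python3 - <<'E'
from h import *
move(w(.008,-.160,.156),down(-1))
E
```

```text
[array([-0.0079,  0.0545,  0.11  ]), array([-0.0176, -0.0414,  0.11  ])]
t 13.5 tester xyz mm [-161.5  -10.9  248.2] F [ 0.3 -1.  -1.1] grip 0.004 q [-0.44  0.1   0.35  1.89 -0.04  1.15  2.2 ]
axes in tester: [[0.001, 1.0, 0.008], [1.0, -0.001, -0.004], [-0.004, 0.008, -1.0]]
shift cm [-15.39  16.95   0.51] rows>= 5.0
turn [ 0.008  0.004 -0.001]
time_s: 14.3
eef_pos: [0.7155, 0.009, 0.2386]
tcp_rot: [-1.325, -2.847, 0.001]
force: [-0.7, -0.3, -0.9]
grip_width: -0.0
t 14.3 tester xyz mm [   5.8 -158.8  238.6] F [-0.8  0.2 -0.9] grip -0.0 q [-0.3   0.54  0.36  1.35 -0.19  1.29  2.33]
axes in tester: [[0.001, 1.0, -0.002], [1.0, -0.001, 0.002], [0.002, -0.002, -1.0]]
shift cm [-0.13  0.23  8.26] rows>= 2.0
turn [-0.002 -0.002 -0.001]
```

```bash
python3 -m creep '[{"tx":0,"ty":0.2,"tz":4,"wx":0,"wy":0,"wz":0},{"tx":0,"ty":0.2,"tz":8.2,"wx":0,"wy":0,"wz":0},{"tx":0,"ty":0.2,"tz":8.2,"wx":0,"wy":0,"wz":0},{"tx":0,"ty":0.2,"tz":8.2,"wx":0,"wy":0,"wz":0}]'
python3 - <<'E'
from h import *
state()
im=vision.snapshot("scene")[:,:,::-1]; cv2.imwrite("pics/c1.png",cv2.resize(im[150:290,240:380],None,fx=5.3,fy=4.2,interpolation=cv2.INTER_CUBIC))
E
```

```text
time_s: 14.7
eef_pos: [0.7177, 0.0108, 0.158]
tcp_rot: [-1.324, -2.848, 0.0]
force: [1.3, -0.1, 0.5]
grip_width: -0.006
t 14.7 tester xyz mm [   8.6 -158.9  158. ] F [ 0.9 -0.9  0.5] grip -0.006 q [-0.3   0.6   0.34  1.44 -0.21  1.14  2.35]
axes in tester: [[0.0, 1.0, -0.001], [1.0, -0.0, 0.001], [0.001, -0.001, -1.0]]
```

View pics/c1.png

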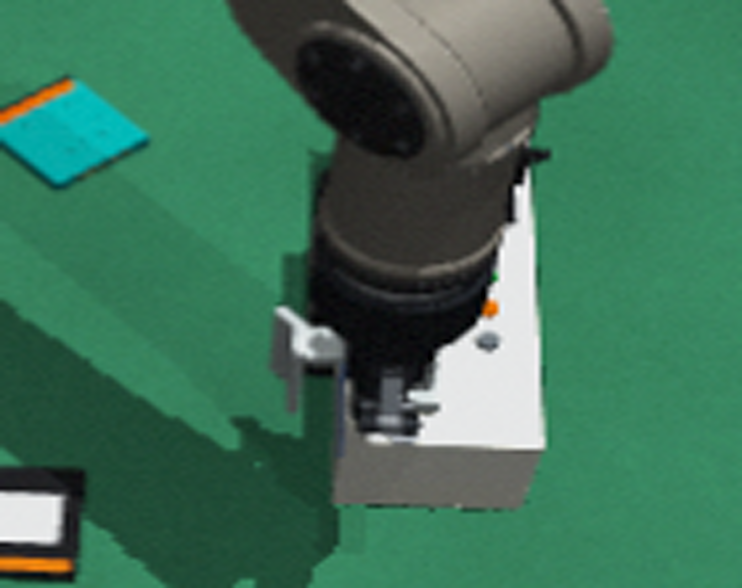

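Fingers are at the -y side of the knob, level with it and clear of the tester's parts. Pushing along +y.

```bash
python3 -m creep '[{"tx":1.5,"ty":0,"tz":0,"wx":0,"wy":0,"wz":0},{"tx":2.5,"ty":0,"tz":0,"wx":0,"wy":0,"wz":0},{"tx":3.3,"ty":0,"tz":0,"wx":0,"wy":0,"wz":0},{"tx":4,"ty":0,"tz":0,"wx":0,"wy":0,"wz":0},{"tx":4.7,"ty":0,"tz":0,"wx":0,"wy":0,"wz":0},{"tx":5.4,"ty":0,"tz":0,"wx":0,"wy":0,"wz":0},{"tx":6,"ty":0,"tz":0,"wx":0,"wy":0,"wz":0},{"tx":6,"ty":0,"tz":0,"wx":0,"wy":0,"wz":0}]'
python3 - <<'E'
from h import *
state()
im=vision.snapshot("scene")[:,:,::-1]; cv2.imwrite("pics/c2.png",cv2.resize(im[150:290,240:380],None,fx=5.3,fy=4.2,interpolation=cv2.INTER_CUBIC))
E
```

```text
time_s: 15.55
eef_pos: [0.6789, 0.0577, 0.1571]
tcp_rot: [-1.322, -2.848, -0.0]
force: [0.5, -0.2, 0.2]
grip_width: -0.003
t 15.55 tester xyz mm [  9.2 -98.  157.1] F [ 0.3 -0.5  0.2] grip -0.003 q [-0.38  0.54  0.34  1.54 -0.19  1.1   2.27]
axes in tester: [[-0.001, 1.0, -0.001], [1.0, 0.001, 0.002], [0.002, -0.001, -1.0]]
```

View pics/c2.png

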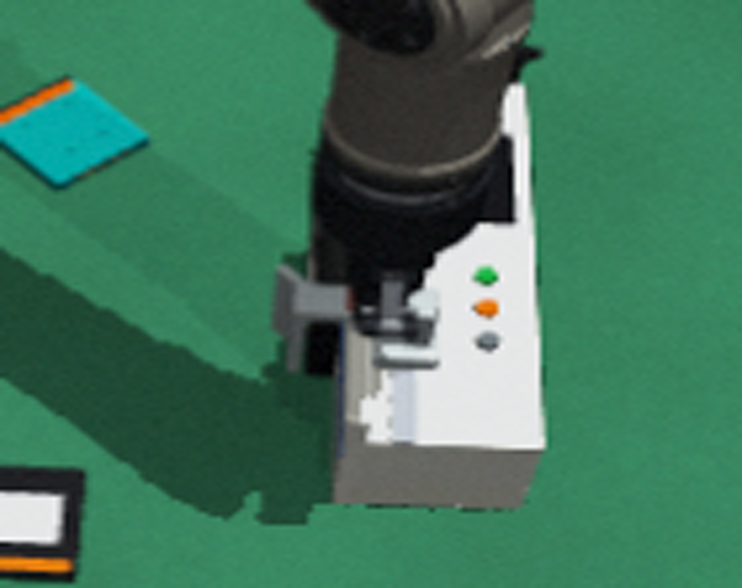

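The retainer is sliding with the fingers (leg at (295,330)) at low force. Continuing.

```bash
python3 -m creep '[{"tx":0.7,"ty":0,"tz":0,"wx":0,"wy":0,"wz":0},{"tx":1.4,"ty":0,"tz":0,"wx":0,"wy":0,"wz":0},{"tx":2.1,"ty":0,"tz":0,"wx":0,"wy":0,"wz":0},{"tx":2.8,"ty":0,"tz":0,"wx":0,"wy":0,"wz":0},{"tx":3.5,"ty":0,"tz":0,"wx":0,"wy":0,"wz":0}]'
python3 -m creep '[{"tx":0.7,"ty":0,"tz":0,"wx":0,"wy":0,"wz":0},{"tx":1.4,"ty":0,"tz":0,"wx":0,"wy":0,"wz":0},{"tx":2.1,"ty":0,"tz":0,"wx":0,"wy":0,"wz":0},{"tx":2.8,"ty":0,"tz":0,"wx":0,"wy":0,"wz":0},{"tx":3.3,"ty":0,"tz":0,"wx":0,"wy":0,"wz":0},{"tx":3.5,"ty":0,"tz":0,"wx":0,"wy":0,"wz":0},{"tx":3.5,"ty":0,"tz":0,"wx":0,"wy":0,"wz":0}]'
python3 - <<'E'
from h import *
state()
E
```

```text
time_s: 16.1
eef_pos: [0.6566, 0.0835, 0.1572]
tcp_rot: [-1.324, -2.848, 0.001]
force: [-0.0, -1.2, -1.0]
grip_width: 0.003
time_s: 16.8
eef_pos: [0.6346, 0.111, 0.1576]
tcp_rot: [-1.324, -2.849, -0.002]
force: [-0.8, -0.3, 0.3]
grip_width: 0.001
t 16.8 tester xyz mm [  9.7 -28.7 157.6] F [-0.8  0.3  0.3] grip 0.001 q [-0.49  0.47  0.34  1.64 -0.17  1.06  2.17]
axes in tester: [[-0.0, 1.0, 0.001], [1.0, 0.0, 0.001], [0.001, 0.001, -1.0]]
```

Now I'll creep to the stop until the force shows it.

```bash
python3 -m creep '[{"tx":0.2,"ty":0,"tz":0,"wx":0,"wy":0,"wz":0},{"tx":0.3,"ty":0,"tz":0,"wx":0,"wy":0,"wz":0},{"tx":0.3,"ty":0,"tz":0,"wx":0,"wy":0,"wz":0}]'
python3 -m creep '[{"tx":0.2,"ty":0,"tz":0,"wx":0,"wy":0,"wz":0},{"tx":0.3,"ty":0,"tz":0,"wx":0,"wy":0,"wz":0},{"tx":0.3,"ty":0,"tz":0,"wx":0,"wy":0,"wz":0}]'
python3 -m creep '[{"tx":0.2,"ty":0,"tz":0,"wx":0,"wy":0,"wz":0},{"tx":0.3,"ty":0,"tz":0,"wx":0,"wy":0,"wz":0},{"tx":0.3,"ty":0,"tz":0,"wx":0,"wy":0,"wz":0}]'
python3 - <<'E'
from h import *
state()
E
```

```text
time_s: 17.1
eef_pos: [0.6333, 0.1126, 0.1577]
tcp_rot: [1.324, 2.848, 0.001]
force: [1.3, -0.9, -0.7]
grip_width: 0.004
time_s: 17.4
eef_pos: [0.6313, 0.1148, 0.1577]
tcp_rot: [1.324, 2.848, 0.001]
force: [1.8, -0.8, 0.6]
grip_width: 0.002
time_s: 17.7
eef_pos: [0.6312, 0.1148, 0.1578]
tcp_rot: [1.324, 2.843, 0.0]
force: [6.3, -3.8, -1.9]
grip_width: 0.001
t 17.7 tester xyz mm [  9.6 -23.6 157.8] F [ 2.4 -7.  -1.9] grip 0.001 q [-0.5   0.46  0.34  1.65 -0.17  1.05  2.16]
axes in tester: [[0.002, 1.0, 0.002], [1.0, -0.002, -0.005], [-0.005, 0.002, -1.0]]
```

Stop reached at TCP y = -23.6 mm (7 N, no further travel). Retreating.

```bash
python3 -m creep '[{"tx":-1.5,"ty":0,"tz":0,"wx":0,"wy":0,"wz":0},{"tx":-4,"ty":0,"tz":0,"wx":0,"wy":0,"wz":0},{"tx":-6,"ty":0,"tz":-3,"wx":0,"wy":0,"wz":0},{"tx":-7,"ty":0,"tz":-7,"wx":0,"wy":0,"wz":0},{"tx":-10,"ty":-3,"tz":-10,"wx":0,"wy":0,"wz":0},{"tx":-13,"ty":-7,"tz":-10,"wx":0,"wy":0,"wz":0},{"tx":-16,"ty":-11,"tz":-10,"wx":0,"wy":0,"wz":0},{"tx":-19,"ty":-15,"tz":-10,"wx":0,"wy":0,"wz":0},{"tx":-20,"ty":-18,"tz":-10,"wx":0,"wy":0,"wz":0},{"tx":-20,"ty":-18,"tz":-10,"wx":0,"wy":0,"wz":0}]'
python3 - <<'E'
from h import *
state()
im=vision.snapshot("scene")[:,:,::-1]; cv2.imwrite("pics/d1.png",cv2.resize(im,None,fx=1.5,fy=1.5))
cv2.imwrite("pics/d1c.png",cv2.resize(im[150:280,270:360],None,fx=6,fy=4.5,interpolation=cv2.INTER_CUBIC))
im=vision.snapshot("top")[:,:,::-1]; cv2.imwrite("pics/d2.png",cv2.resize(im[100:230,160:330],None,fx=4.5,fy=4.5,interpolation=cv2.INTER_CUBIC))
E
```

```text
time_s: 18.7
eef_pos: [0.6162, -0.16, 0.2577]
tcp_rot: [-1.34, -2.84, 0.006]
force: [-0.4, 0.3, 0.6]
grip_width: -0.0
t 18.7 tester xyz mm [-179.1 -224.   257.7] F [-0.1  0.5  0.6] grip -0.0 q [-0.13  0.39  0.43  1.54 -0.16  1.25  2.58]
axes in tester: [[0.011, 1.0, -0.004], [1.0, -0.011, 0.0], [0.0, -0.004, -1.0]]
```

View pics/d1.png

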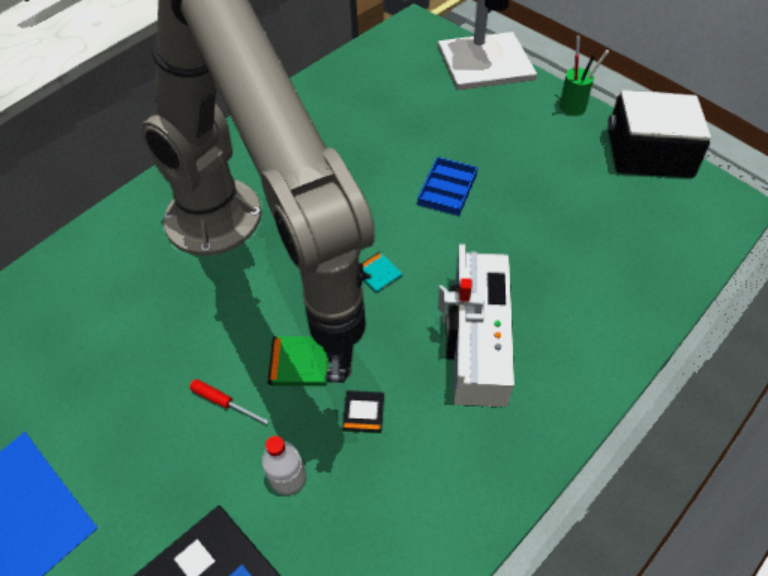

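View pics/d1c.png

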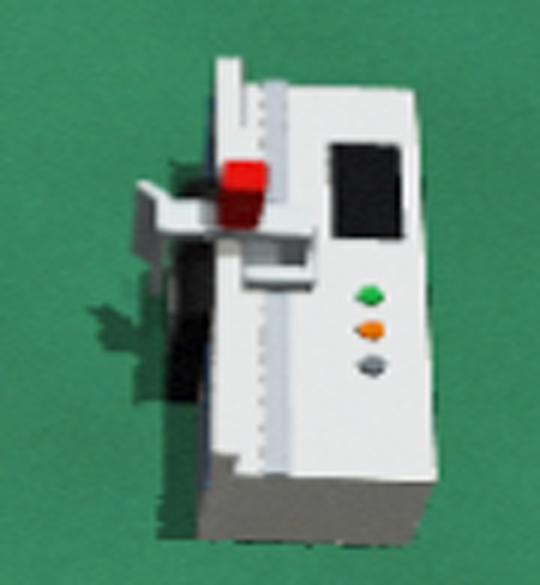

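View pics/d2.png

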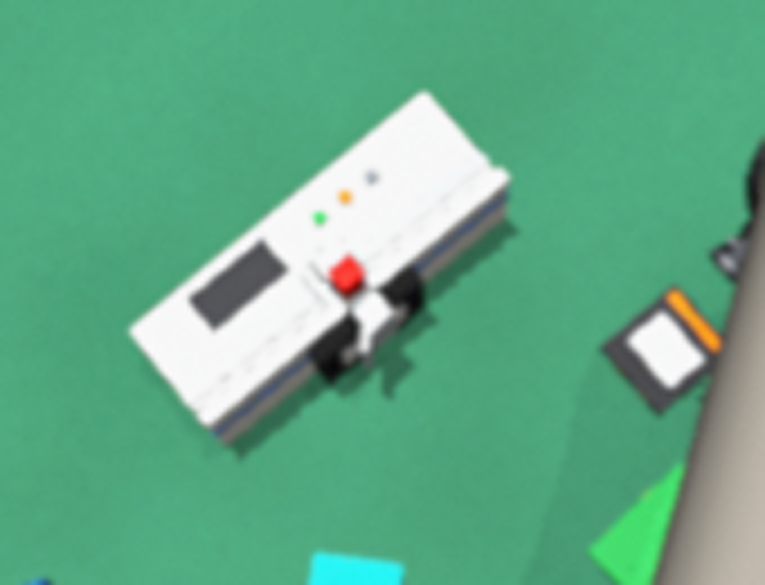

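Run:
```python
from h import *
print(totest(back("top",[[347/4.5+159.6,270/4.5+99.6]],.188)[0]))
print(totest(back("scene",[[244/6+269.6,170/4.5+149.6]],.188)[0]))
a=back("top",[[312/4.5+159.6,355/4.5+99.6],[420/4.5+159.6,275/4.5+99.6]],.11); print([totest(q).round(4) for q in a])
# expected pack outline of upright pack at y=-.009 in the top crop
print(((proj("top",[w(0,-.06,.11),w(-.016,-.06,.11),w(-.016,.04,.11),w(0,.04,.11)])-[159.6,99.6])*4.5).round())
print(((proj("top",[w(0,-.05,.11),w(-.016,-.05,.11),w(-.016,.05,.11),w(0,.05,.11)])-[159.6,99.6])*4.5).round())
```

```text
[0.00808662 0.00123379 0.188     ]
[0.00829552 0.00072549 0.188     ]
[array([-0.0079,  0.0545,  0.11  ]), array([-0.0136, -0.0448,  0.11  ])]
[[424. 248.]
 [438. 264.]
 [334. 351.]
 [320. 334.]]
[[414. 257.]
 [428. 273.]
 [324. 359.]
 [310. 343.]]
```

Knob measures at tester y ≈ +1 mm (joint ≈ 0.11), the pack stands behind the leg with its centre at y ≈ 0 to +5 mm, and the bystanders haven't moved. Handing in.

```bash
python3 -c "
from station import ticket
print(ticket.sign_off())"
```

```text
the job is handed in; nothing more can be done
None
```

The battery pack now stands upright on its contact edge against the tester's wall, with the retainer pushed fully across in front of it. I handed the job in at about 19 s; `sign_off` reports no verdict.

**What I did:** I pushed the pack square to the wall with two part-open fingers and raised it by friction on the rubber edge. I pressed it flat against the wall, then shut the fingers and pushed the red knob along +y to its stop.

**Last checks:**
- **Flatness:** when I pressed the pack, the fingers met resistance exactly where a 16 mm pack flat on the wall should be.
- **Pack position:** it stayed upright behind the retainer's leg, with its centre about 0 to 5 mm from mid-width.
- **Retainer:** the knob measured about 1 mm from mid-width in both cameras, so the joint is at about 0.11.
- **Robot:** its reading showed no contact force, and it stood clear of everything.
- **Bystanders:** the bottle, screwdriver and tray show no visible change in the pictures; I did not measure them.

**Disagreements and slips:**
- **Bench drag:** while probing for the bench I missed the first touch and dragged the tips on it, with about 100 N at the wrist (limit 120 N). I backed off and nothing moved.
- **Pack corners:** the pack's blurred top corners put its face at 8 mm from the wall at one end and 14–18 mm at the other. I trusted the finger contact over that.

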